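# Take down a pile of sewing things and put each one away

### The arm

A 7-joint arm with a two-finger parallel gripper is mounted at the origin on a cart in front of the work surface, level with it; the furniture and walls round the work are solid. World frame = base frame: x ahead of the robot, y to its left, z up, the work surface at z = 0. Lengths are in m, angles in rad, forces in N, time in s.
With the tool pointing down it reaches from about 0.4 to 0.85 m from the base axis. Payload 10.4 kg.
Tool frame: the origin (TCP) lies on the mounting face of the last link; the fingertips stand 173 mm ahead of it and the grasp point (between the pads) lies 155 mm ahead of it (manip.tip_extent is the distance from the TCP to the fingertips, in m); z points along the fingers, y is the line along which they close (so a half turn about z gives the same grasp; the last joint's range is limited). The gripper opens to 85 mm and grips with 20 to 120 N. Pads are 22 mm wide; open, the fingers measure 114 mm over their backs; the gripper's body (76 mm by 85 mm) begins 54 mm behind the grasp point. The pads swing forward as they close: fully open they stand 13 mm farther back than shut.
Start: joints at [-1.151, 0.332, -0.065, 1.46, 0.022, 1.35, -0.088], TCP at [0.268, 0.565, 0.405] pointing down, gripper open.
Joint ranges: [-2.6, 2.6], [-0.5, 2.12], [-1.47, 1.34], [0.16, 2.42], [-1.27, 4.41], [0.06, 2.06], [-2.6, 2.6]. Speed limits (rad/s): [2.22, 2.22, 2.79, 2.79, 3.14, 3.14, 3.14].

### API

Orientations are given as a unit quaternion [x, y, z, w].
In Python, from workcell import manip gives the robot as it stands.
- The arm moves only by the tool move_arm, never from a script. Its argument "plan" is one flat list of numbers, 7 for each row, row after row: the turn, a rotation vector about the tool's x, y, z in rad, then the shift along the tool's x, y, z in m, then the finger opening in m, from 0 to 0.0854. In form: [ax, ay, az, dx, dy, dz, gripper, ax, ay, az, dx, dy, dz, gripper, ...]. A call has 1 to 12 rows; each row is the pose to reach, as a shift and turn from the pose commanded when the call began, along the tool's axes at that moment; what a row does not reach only later rows make up. A row lasts 1/8 s, in which the tool goes at most 62.5 mm and 10.7 degrees, less where a joint would pass 70% of its speed; a pose out of reach is approached as far as the arm can. A call with a gripper value outside its range is refused whole. The fingers move at their own pace and stop on an object; "squeeze" is the grip in N (left out, the last holds). Time passes only in rows, so rows that repeat a pose let the fingers close. It gives the time, the measured TCP pose, the force, the opening and the grip force at its end, in the units of the state.
- manip.get_obs(): the state, without advancing time (a new reading comes with each control period).
- manip.camera(name): name is "scene" or "side" or "wrist"; returns a dict with "color" (420x560x3 uint8, red, green, blue), "fx", "fy", "cx", "cy" (pixels), "cam_to_world" (4x4, takes a point from camera to world coordinates); the wrist camera has in their place "mount" (4x4, takes a point from camera to tool coordinates, whose origin is the TCP and whose axes are the flange's). Camera axes: x right, y down, z forward; pixel columns grow to the right and rows downward; lengths in m; the calibration is good to about 2 mm. A picture is of the moment at which its call begins: read the wrist's pose just before it. There is no depth.
- manip.hand_in(): hands the job in; it is judged then, once.
Trained networks look in a picture, given as the dict that the camera call returned (one of the last four; its "shot" number tells which), for a name from the list of things; names that differ only in an ending like _2 or _b are one class to them, and where a whole thing is asked for, a point or a joint stands for the part that bears it (a point fixed in the world has none). Each returns a list of dicts, best first, with "conf" (0 to 1); they miss things now and then, are a little off and sometimes report something else, mostly with a low value. They report only what shows in the picture. A call takes as long as a camera call. They do not tell look-alikes from the thing itself.
- manip.look_for(picture, label): "position" ([x, y, z] in m, in the coordinates of the camera as it stood for that picture, good to about 4 mm: the middle of the surface that is visible of it).
- manip.silhouettes(picture, label): "pixels" (420x560 bool, what is visible of it).
- manip.tip_of(picture, label): "position" ([x, y, z] in m, in the coordinates of the camera as it stood for that picture, good to about 4 mm: a listed point, or the origin of a listed thing).
The state is a dict: "clock": time; "joint_pos": joint angles; "joint_velocities": joint speeds; "tau": joint torques, N m; "position": TCP position; "ee_rot": TCP orientation; "ft_force": force on the tool from outside, world axes, zero at the start; "torque": the same for the moment, N m; "grip_width": opening from 0.0 (shut) to 1.0 (fully open); "grasp_force": force on a finger pad.
Only numpy, scipy, OpenCV 4.12 (cv2) and the standard library are available. Lean on these libraries where they do the work, as an engineer would, in place of code of your own. Each camera call takes 0.05 s, during which the arm holds its last target. There are 200 camera calls.

### The job

Take the pile of sewing things apart from the top down and stand each one upright, straight away, in the turned wooden cup that fits it: the thimble in the small cup, then the slim spool in the medium cup, then the wide spool in the large cup. Last, put the round button pot down in front of the low plywood shelf and slide it in under the board until no more than about a centimetre of it still sticks out. Let nothing fall over or drop, and leave the grey tin and the roll of masking tape where they are.

Things in the scene. Friction and masses are not known exactly. Their poses are not given: they have to be found in the camera images.
- thimble: steel thimble, 19 mm across, 22 mm high, narrowing slightly upward; top of the pile at the start (standing on the slim spool). Origin: centre of its underside; z up.
- slim_spool: upright thread spool with pale wooden flanges and cream thread, 36 mm across, 50 mm high; in the pile, on the wide spool. Origin: centre of its underside; z up.
- wide_spool: upright thread spool with black flanges and dark blue thread, 48 mm across, 62 mm high; in the pile, on the button pot (a like spool at the back of the worktop is not part of the job). Origin: centre of its underside; z up.
- button_pot: low round closed pot, grey lid with a blue and white side, 66 mm across, 30 mm high; the foot of the pile, standing on the worktop. Origin: centre of its underside; z up. It weighs about 70 g and slides on the worktop when pushed.
- small_cup: shallow round turned-wood cup, fixed to the worktop, 41 mm outside, 29 mm inside, rim 10 mm above the worktop, inner floor 4 mm above it (6 mm deep). Origin: its centre, on the worktop (z = 0); z up.
- medium_cup: the same kind of cup, fixed, 58 mm outside, 46 mm inside, rim 10 mm and inner floor 4 mm above the worktop. Origin: its centre, on the worktop.
- large_cup: the same kind of cup, fixed, 70 mm outside, 58 mm inside, rim 10 mm and inner floor 4 mm above the worktop. Origin: its centre, on the worktop.
- riser: low fixed plywood shelf: board 120 mm deep (x), 180 wide (y), underside 44 mm and top 56 mm above the worktop (strip on the rear edge to 66 mm), side walls 152 mm apart inside, closed at the back (inner face at x = +46 mm), open in front. Origin: under the board's centre, on the worktop; x points from the open front into the shelf (board's front edge at x = -60 mm), y left, z up.
- grey_tin: open grey tin can, 70 mm across, 90 mm high, loose bystander. Origin: centre of its underside.
- masking_tape: roll of masking tape lying flat, 100 mm across, 25 mm high, loose bystander. Origin: centre of its underside.
Mind the look-alikes: they are no part of the job. What is shaped like the wide_spool but red or turquoise is not meant. Several things have the shape of the button_pot; the one meant has the colours described above.

How it is judged:
On the way, in this order (a step that is already met when the one before it is completed fails the run):
1. the thimble stands in the small cup (horizontal distance between thimble and small_cup below 0.01 m and z of thimble in the frame of small_cup between 0.001 and 0.008 m and angle between thimble's own z axis and vertical below 0.12 rad and linear speed of thimble below 0.02 m/s and contact force between the fingers and thimble below 0.05 N), for 0.2 s.
2. the slim spool stands in the medium cup (horizontal distance between slim_spool and medium_cup below 0.01 m and z of slim_spool in the frame of medium_cup between 0.001 and 0.008 m and angle between slim_spool's own z axis and vertical below 0.12 rad and linear speed of slim_spool below 0.02 m/s and contact force between the fingers and slim_spool below 0.05 N), for 0.2 s.
3. the wide spool stands in the large cup (horizontal distance between wide_spool and large_cup below 0.01 m and z of wide_spool in the frame of large_cup between 0.001 and 0.008 m and angle between wide_spool's own z axis and vertical below 0.12 rad and linear speed of wide_spool below 0.02 m/s and contact force between the fingers and wide_spool below 0.05 N), for 0.2 s.
4. the button pot is under the plywood shelf (x of button_pot in the frame of riser between -0.044 and 0.03 m and y of button_pot in the frame of riser between -0.05 and 0.05 m and height (world z) of button_pot below 0.006 m and angle between button_pot's own z axis and vertical below 0.1 rad), for 0.2 s.
At the end, for the whole second after the job is handed in: Thimble in small cup, slim spool in medium, wide spool in large, each upright (0.12 rad) on the cup floor within 10 mm of its centre; pot flat on the worktop between the shelf's side walls, at most 17 mm of it in front of the board's edge; all released and at rest (all of step 1 and all of step 2 and all of step 3 and all of step 4 and linear speed of button_pot below 0.02 m/s and contact force between the fingers and button_pot below 0.05 N); the robot touches nothing.
It fails at once if a spool, the thimble or the pot falls over (angle between any of thimble, slim_spool, wide_spool, button_pot's own z axis and vertical above 0.7 rad).
It fails at once if a thing of the pile is dropped (falls faster than 1.2 m/s) ((linear speed of thimble above 1.2 m/s and contact force between the fingers and thimble below 0.05 N) or (linear speed of slim_spool above 1.2 m/s and contact force between the fingers and slim_spool below 0.05 N) or (linear speed of wide_spool above 1.2 m/s and contact force between the fingers and wide_spool below 0.05 N) or (linear speed of button_pot above 1.2 m/s and contact force between the fingers and button_pot below 0.05 N)).
It fails at once if the grey tin or the masking tape is shifted by more than 25 mm or tipped (distance of any of grey_tin, masking_tape from where it was at the start of the episode above 0.025 m or angle between any of grey_tin, masking_tape's own z axis and vertical above 0.4 rad).
It also fails if it takes over 141 s, if anything falls off the work surface, if the arm or the gripper's body presses on something with over 40 N, if the wrist force passes 120 N, or if a joint passes its speed limit or range.

## Working session

There is one attempt and no reset: what is moved stays moved. The work goes in short steps, Python scripts to look and compute and a tool call to move; the robot and the scene stay as the last step left them, time stands still between calls to the robot, and variables do not carry over. Pictures are saved under pics/ and viewed, at most 17 in all, crops included, and the job is handed in when it is done.

Besides the shell and the picture viewer there is one more tool, called after "Emit:" as name(argument=value, ...), one argument or row to a line, values as JSON. move_arm: Moves the arm, as the interface text tells. Its arguments: {"type":"object","properties":{"plan":{"type":"array","items":{"type":"number"}},"squeeze":{"type":"number"}},"required":["plan"]}

```bash
mkdir -p pics; cat > h.py <<'E'
import numpy as np, cv2
from workcell import manip
from scipy.spatial.transform import Rotation as R
def shot(name,f=None):
    o=manip.get_obs(); p=manip.camera(name)
    if 'mount' in p:
        T=np.eye(4); T[:3,:3]=R.from_quat(o['ee_rot']).as_matrix(); T[:3,3]=o['position']
        p2=T@np.array(p['mount'])
    else: p2=np.array(p['cam_to_world'])
    if f: cv2.imwrite('pics/'+f,p['color'][:,:,::-1])
    return p,p2
def W(T,x): return (T@np.r_[x,1])[:3]
def px(p,x): return [round(p['fx']*x[0]/x[2]+p['cx']),round(p['fy']*x[1]/x[2]+p['cy'])]
def ray(p,T,u,v,z):
    d=T[:3,:3]@np.array([(u-p['cx'])/p['fx'],(v-p['cy'])/p['fy'],1]); c=T[:3,3]
    return c+d*(z-c[2])/d[2]
E
python3 - <<'E'
from h import *
np.set_printoptions(precision=3,suppress=True)
o=manip.get_obs(); print(o['position'],o['ee_rot'],o['clock'],o['joint_pos'],o['ft_force'])
for c in ('scene','side'):
    p,T=shot(c,c+'1.png'); print(c,T[:3,3])
    for l in 'thimble slim_spool wide_spool button_pot small_cup medium_cup large_cup riser grey_tin masking_tape'.split():
        for d in manip.tip_of(p,l): 
            if d['conf']>.2: print(l,round(d['conf'],2),px(p,d['position']),W(T,d['position']))
E
```

```text
[0.268 0.565 0.404] [ 0.22   0.976 -0.001 -0.   ] 0.0 [-1.151  0.333 -0.065  1.461  0.022  1.35  -0.088] [-0.314 -0.164  0.423]
scene [-0.199 -0.644  0.93 ]
thimble 0.51 [374, 240] [ 0.625 -0.254  0.141]
slim_spool 0.63 [372, 255] [ 0.625 -0.258  0.089]
wide_spool 0.95 [398, 306] [ 0.599 -0.369 -0.   ]
wide_spool 0.84 [358, 304] [ 0.532 -0.289 -0.001]
wide_spool 0.66 [368, 271] [ 0.623 -0.256  0.029]
button_pot 0.66 [370, 279] [ 0.63  -0.262 -0.001]
button_pot 0.58 [419, 291] [ 0.681 -0.385 -0.   ]
small_cup 0.5 [237, 199] [0.629 0.256 0.005]
medium_cup 0.49 [189, 219] [0.457 0.295 0.002]
large_cup 0.87 [348, 335] [ 0.437 -0.325 -0.003]
large_cup 0.45 [310, 239] [ 0.645 -0.037 -0.003]
riser 0.76 [309, 239] [ 0.64  -0.039  0.   ]
grey_tin 0.73 [202, 252] [0.383 0.15  0.004]
masking_tape 0.79 [273, 313] [ 0.362 -0.145  0.   ]
side [ 0.482 -0.91   0.845]
thimble 0.55 [331, 261] [ 0.624 -0.258  0.142]
slim_spool 0.84 [329, 275] [ 0.625 -0.252  0.093]
wide_spool 0.8 [327, 291] [ 0.623 -0.248  0.033]
wide_spool 0.62 [289, 316] [ 0.533 -0.288 -0.   ]
wide_spool 0.56 [321, 343] [ 0.597 -0.365  0.004]
button_pot 0.85 [330, 304] [ 0.631 -0.261  0.002]
button_pot 0.63 [362, 350] [ 0.681 -0.382 -0.003]
medium_cup 0.72 [251, 170] [ 0.452  0.297 -0.002]
large_cup 0.57 [246, 331] [ 0.436 -0.325  0.004]
riser 0.66 [321, 236] [ 0.639 -0.035  0.003]
grey_tin 0.56 [228, 198] [ 0.381  0.152 -0.002]
masking_tape 0.66 [218, 268] [ 0.365 -0.131 -0.   ]
```

View pics/scene1.png

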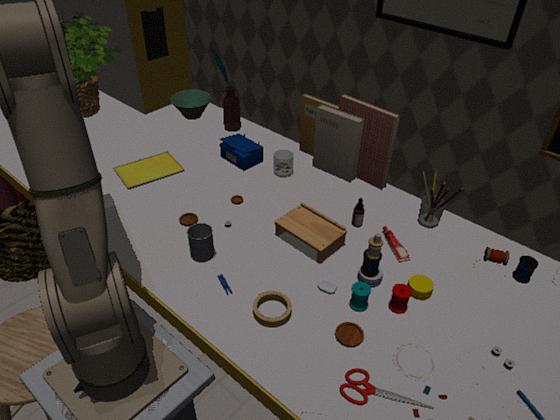

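View pics/side1.png

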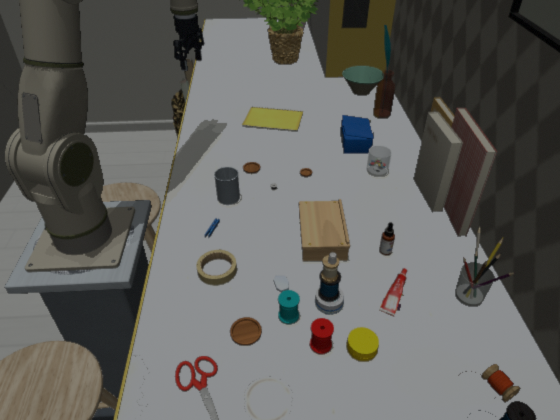

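The pile stands at about (372,262) in the scene view, with grey/blue-white pot, dark blue spool, cream spool and thimble. Its look-alikes are the turquoise spool (360,295), the red spool (400,297), the yellow pot (420,287) and a dark blue spool at the back (525,268). I'll confirm the pile in an enlarged crop that also shows the shelf.

```bash
python3 - <<'E'
from h import *
np.set_printoptions(precision=3,suppress=True)
a=cv2.imread('pics/scene1.png')[190:320,260:440]; b=cv2.imread('pics/side1.png')[190:320,260:400]
cv2.imwrite('pics/crop.png',np.hstack([cv2.resize(a,None,fx=2.4,fy=4,interpolation=2),cv2.resize(b,None,fx=2.5,fy=4,interpolation=2)])[:,:800])
for c in ('scene','side'):
    p,T=shot(c)
    for d in manip.silhouettes(p,'riser')[:1]:
        ys,xs=np.nonzero(d['pixels']); cv2.imwrite('pics/m.png',d['pixels'].astype('u1')*255)
        h=cv2.convexHull(np.c_[xs,ys].astype('i4')); q=cv2.approxPolyDP(h,4,True)[:,0]
        print(c,d['conf'])
        for u,v in q: print(u,v,ray(p,T,u,v,.056),ray(p,T,u,v,0))
E
```

```text
scene 0.56
343 243 [ 0.643 -0.155  0.056] [ 0.697 -0.124  0.   ]
318 262 [ 0.536 -0.15   0.056] [ 0.583 -0.118  0.   ]
277 235 [0.542 0.003 0.056] [0.59  0.045 0.   ]
275 221 [0.585 0.049 0.056] [0.635 0.093 0.   ]
303 204 [0.704 0.04  0.056] [ 0.762  0.084 -0.   ]
343 227 [ 0.699 -0.115  0.056] [ 0.757 -0.081  0.   ]
side 0.69
345 260 [ 0.675 -0.176  0.056] [ 0.689 -0.124  0.   ]
302 259 [ 0.573 -0.166  0.056] [ 0.58  -0.113  0.   ]
300 201 [0.588 0.054 0.056] [0.596 0.122 0.   ]
341 201 [0.702 0.047 0.056] [ 0.718  0.115 -0.   ]
349 240 [ 0.697 -0.109  0.056] [ 0.712 -0.052  0.   ]
```

View pics/crop.png

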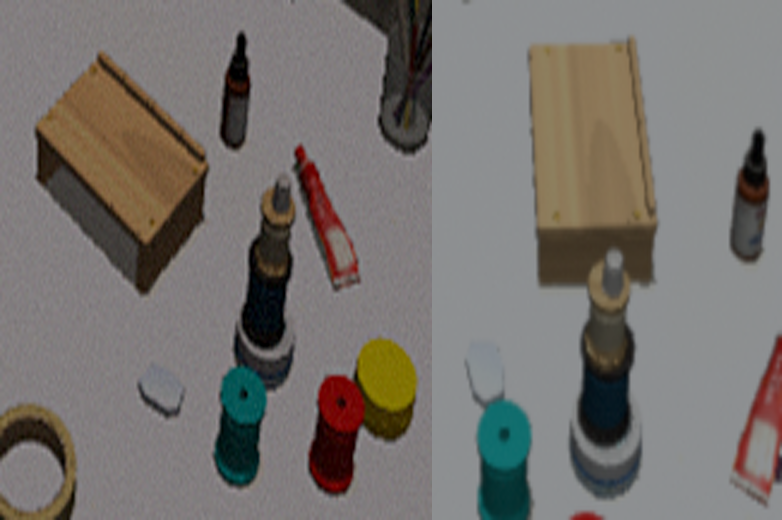

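Both views confirm the pile: a grey/blue-white pot, a dark blue spool, a pale cream spool and the thimble. The shelf opens towards the robot, with its strip at the back and a yaw of about -0.07. I'm moving above the pile now.

Emit:
move_arm(
  plan=[0,0,-0.375,-0.675,-0.588,0,0.085,0,0,-0.375,-0.675,-0.588,0,0.085,0,0,-0.375,-0.675,-0.588,0,0.085,0,0,-0.375,-0.675,-0.588,0,0.085,0,0,-0.375,-0.675,-0.588,0,0.085,0,0,-0.375,-0.675,-0.588,0,0.085,0,0,-0.375,-0.675,-0.588,0,0.085,0,0,-0.375,-0.675,-0.588,0,0.085,0,0,-0.375,-0.675,-0.588,0,0.085,0,0,-0.375,-0.675,-0.588,0,0.085,0,0,-0.375,-0.675,-0.588,0,0.085,0,0,-0.375,-0.675,-0.588,0,0.085],
)

```text
clock: 2.8
position: [0.5679, -0.1237, 0.4051]
ee_rot: [0.034, 0.999, 0.0, 0.0]
ft_force: [0.2, 0.8, 0.3]
grip_width: 0.995
grasp_force: 0.0
```

```bash
cat >> h.py <<'E'
def go(x,y,z,yaw=-0.07):
    "tool shift+turn to TCP x,y,z, tool y along riser y"
    o=manip.get_obs(); M=R.from_quat(o['ee_rot']).as_matrix()
    c,s=np.cos(yaw),np.sin(yaw); D=np.array([[-c,-s,0],[-s,c,0],[0,0,-1]]).T
    D=np.c_[[-c,-s,0],[-s,c,0],[0,0,-1]]
    print('turn',R.from_matrix(M.T@D).as_rotvec().round(4),'shift',(M.T@(np.r_[x,y,z]-o['position'])).round(4))
E
python3 - <<'E'
from h import *
go(.625,-.256,.405); print(manip.tip_extent)
E
```

```text
turn [0.0003 0.001  0.0029] shift [-6.580e-02 -1.282e-01  1.000e-04]
0.1734
```

Emit:
move_arm(
  plan=[0,0,0,-0.066,-0.128,0,0.05,0,0,0,-0.066,-0.128,0,0.05,0,0,0,-0.066,-0.128,0,0.05,0,0,0,-0.066,-0.128,0,0.05,0,0,0,-0.066,-0.128,0,0.05],
)

```text
clock: 3.42
position: [0.6246, -0.2529, 0.4047]
ee_rot: [0.033, 0.999, 0.0, 0.0]
ft_force: [0.6, 0.0, 0.2]
grip_width: 0.58
grasp_force: 0.0
```

```bash
python3 - <<'E'
from h import *
np.set_printoptions(precision=4,suppress=True)
p,T=shot('wrist','w1.png'); print(manip.get_obs()['position'],T[:3,3])
for l in 'thimble slim_spool wide_spool button_pot'.split():
    for d in manip.tip_of(p,l)[:2]: print(l,round(d['conf'],2),px(p,d['position']),W(T,d['position']))
for l in ['thimble']:
    for d in manip.silhouettes(p,l)[:1]:
        ys,xs=np.nonzero(d['pixels']); print(xs.min(),xs.max(),ys.min(),ys.max())
E
```

```text
[ 0.6247 -0.2526  0.4049] [ 0.5455 -0.2487  0.3739]
thimble 0.73 [268, 212] [ 0.6257 -0.2614  0.1426]
slim_spool 0.77 [275, 191] [ 0.6252 -0.2569  0.0939]
wide_spool 0.93 [276, 176] [ 0.6292 -0.2576  0.0289]
wide_spool 0.82 [162, 141] [ 0.5933 -0.3694 -0.0006]
button_pot 0.74 [165, 224] [ 0.6805 -0.3798  0.0008]
257 285 200 234
```

View pics/w1.png

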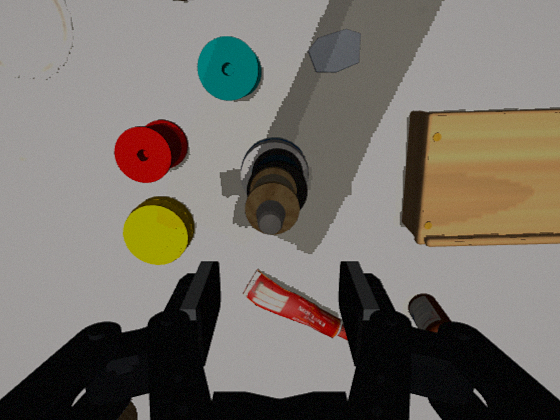

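The wrist view shows the thimble at (271,217), centred on the slim spool's top flange at (273,210). It sits about 5 mm to the right of the tool in world y, so I descend and grip.

Emit:
move_arm(
  plan=[0,0,0,-0.001,-0.005,0.03,0.045,0,0,0,-0.001,-0.005,0.055,0.045,0,0,0,-0.001,-0.005,0.07,0.045,0,0,0,-0.001,-0.005,0.08,0.045,0,0,0,-0.001,-0.005,0.08,0.045,0,0,0,-0.001,-0.005,0.08,0.035,0,0,0,-0.001,-0.005,0.08,0.03,0,0,0,-0.001,-0.005,0.08,0.025,0,0,0,-0.001,-0.005,0.08,0.02,0,0,0,-0.001,-0.005,0.08,0.015,0,0,0,-0.001,-0.005,0.08,0.01,0,0,0,-0.001,-0.005,0.08,0.01],
  squeeze=25,
)

```text
clock: 5.22
position: [0.6253, -0.2592, 0.3249]
ee_rot: [0.034, 0.999, 0.0, 0.0]
ft_force: [-0.5, -0.1, 2.2]
grip_width: 0.165
grasp_force: 24.3
```

```bash
python3 - <<'E'
from h import *
go(.626,-.258,.405)
o=manip.get_obs();print(o['grip_width']*.0854,o['position'])
E
```

```text
turn [0.     0.0003 0.0022] shift [-0.0007  0.0013 -0.0801]
0.014105759867797628 [ 0.62526607 -0.25920852  0.32487116]
```

Emit:
move_arm(
  plan=[0,0,0,0,0,-0.02,0.01,0,0,0,0,0,-0.06,0.01,0,0,0,0.006,0.06,-0.06,0.01,0,0,0,0.014,0.12,-0.06,0.01,0,0,0,0.018,0.18,-0.06,0.01,0,0,0,0.022,0.24,-0.06,0.01,0,0,0,0.024,0.3,-0.06,0.01,0,0,0,0.026,0.36,-0.06,0.01,0,0,0,0.028,0.42,-0.06,0.01,0,0,0,0.03,0.48,-0.06,0.01,0,0,0,0.032,0.51,-0.05,0.01,0,0,0,0.032,0.514,-0.04,0.01],
)

```text
clock: 6.72
position: [0.6275, 0.2589, 0.3652]
ee_rot: [0.032, 0.999, 0.001, 0.0]
ft_force: [0.0, -0.8, 0.3]
grip_width: 0.168
grasp_force: 24.2
```

```bash
python3 - <<'E'
from h import *
np.set_printoptions(precision=4,suppress=True)
o=manip.get_obs();print(o['grip_width'],o['grasp_force'],o['position'])
p,T=shot('wrist','w2.png')
for l in 'thimble small_cup'.split():
    for d in manip.tip_of(p,l)[:3]: print(l,round(d['conf'],2),px(p,d['position']),W(T,d['position']))
for d in manip.silhouettes(p,'small_cup')[:2]:
        ys,xs=np.nonzero(d['pixels']); u,v=(xs.min()+xs.max())/2,(ys.min()+ys.max())/2;print(d['conf'],u,v,ray(p,T,u,v,.008))
p,T=shot('side')
for d in manip.tip_of(p,'small_cup')[:3]: print(round(d['conf'],2),px(p,d['position']),W(T,d['position']))
E
```

```text
0.16759037482189482 24.241208038547484 [0.6275 0.2589 0.3652]
small_cup 0.88 [273, 177] [0.6296 0.252  0.0044]
0.97 279.0 175.0 [0.627 0.258 0.008]
0.54 [306, 173] [0.6274 0.2604 0.0013]
```

View pics/w2.png

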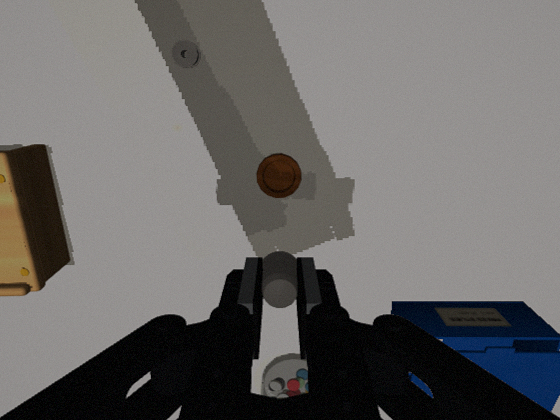

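```bash
python3 - <<'E'
from h import *
p,T=shot('wrist')
for dx in (-.004,0,.004):
  for z,r in ((.1825,.0095),(.2045,.008)):
    print(dx,z,[px(p,(np.linalg.inv(T)@[.6275+dx+e,.2589,z,1])[:3])[1] for e in (-r,r)])
g=cv2.cvtColor(p['color'],cv2.COLOR_RGB2GRAY)[235:325,280].astype(int);print(g)
E
```

```text
-0.004 0.1825 [236, 274]
-0.004 0.2045 [261, 297]
0 0.1825 [244, 282]
0 0.2045 [271, 306]
0.004 0.1825 [252, 289]
0.004 0.2045 [280, 315]
[ 98  99  97 102  99  96  95  97  94  95  98  97  96  94  95 101  58  37
  36  34  35  37  34  33  34  38  33  38  39  32  39  33  38  35  35  36
  40  38  40  47  46  38  44  41  58  71  66  69  66  65  64  69  65  64
  64  63  66  64  64  63  51  61  67  60  64  64  61  62  61  62  63  59
  62 138 149 151 144 144 147 147 143 150 146 148 149 145 145 145 145 146]
```

The held thimble lines up with the small cup to about 2 mm, so I lower it.

Emit:
move_arm(
  plan=[0,0,0,0.001,0,0.05,0.01,0,0,0,0.001,0,0.1,0.01,0,0,0,0.001,0,0.14,0.01,0,0,0,0.001,0,0.16,0.01,0,0,0,0.001,0,0.17,0.01,0,0,0,0.001,0,0.175,0.01,0,0,0,0.001,0,0.178,0.01,0,0,0,0.001,0,0.178,0.01,0,0,0,0.001,0,0.178,0.018,0,0,0,0.001,0,0.178,0.024,0,0,0,0.001,0,0.178,0.03,0,0,0,0.001,0,0.178,0.04],
)

```text
clock: 8.57
position: [0.6271, 0.2559, 0.1868]
ee_rot: [0.034, 0.999, 0.0, 0.0]
ft_force: [-0.4, -0.0, -0.0]
grip_width: 0.466
grasp_force: 0.0
```

Emit:
move_arm(
  plan=[0,0,0,0,0,0,0.04,0,0,0,0,0,-0.01,0.045,0,0,0,0,0,-0.03,0.05,0,0,0,0,0,-0.08,0.05,0,0,0,0,0,-0.14,0.06,0,0,0,0,0,-0.19,0.06,0,0,0,0,0,-0.19,0.06],
)

```text
clock: 9.45
position: [0.6279, 0.2556, 0.3837]
ee_rot: [0.034, 0.999, 0.002, 0.004]
ft_force: [0.4, 0.2, -0.4]
grip_width: 0.707
grasp_force: 0.0
```

```bash
python3 - <<'E'
from h import *
np.set_printoptions(precision=4,suppress=True)
o=manip.get_obs();print(o['position'])
p,T=shot('wrist','w3.png')
for l in 'thimble small_cup'.split():
    for d in manip.tip_of(p,l)[:3]: print(l,round(d['conf'],2),px(p,d['position']),W(T,d['position']))
cv2.imwrite('pics/w3c.png',cv2.resize(p['color'][120:240,200:360,::-1],None,fx=3,fy=3))
go(.625,-.257,.375)
E
```

```text
[0.6279 0.2556 0.3837]
thimble 0.84 [279, 171] [0.6322 0.2554 0.0013]
small_cup 0.81 [277, 170] [0.6311 0.2541 0.0025]
turn [ 0.0001 -0.0003  0.0022] shift [-0.0329 -0.5117  0.0017]
```

View pics/w3c.png

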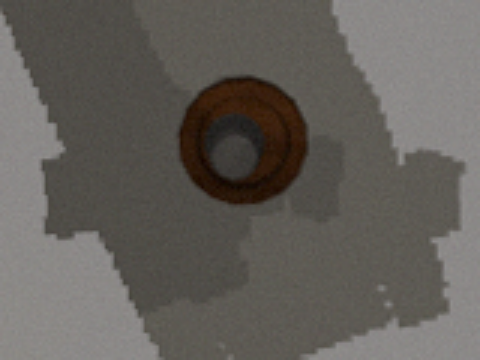

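The thimble stands in the small cup. Next is the slim spool.

Emit:
move_arm(
  plan=[0,0,0.002,-0.033,-0.512,0.002,0.06,0,0,0.002,-0.033,-0.512,0.002,0.06,0,0,0.002,-0.033,-0.512,0.002,0.06,0,0,0.002,-0.033,-0.512,0.002,0.06,0,0,0.002,-0.033,-0.512,0.002,0.06,0,0,0.002,-0.033,-0.512,0.002,0.06,0,0,0.002,-0.033,-0.512,0.002,0.06,0,0,0.002,-0.033,-0.512,0.002,0.06,0,0,0.002,-0.033,-0.512,0.002,0.06,0,0,0.002,-0.033,-0.512,0.002,0.06,0,0,0.002,-0.033,-0.512,0.002,0.06],
)

```text
clock: 10.98
position: [0.626, -0.255, 0.3741]
ee_rot: [0.034, 0.999, 0.001, -0.0]
ft_force: [0.4, 0.2, -0.4]
grip_width: 0.7
grasp_force: 0.0
```

```bash
cat >> h.py <<'E'
def look(labels,z=None):
    np.set_printoptions(precision=4,suppress=True)
    o=manip.get_obs();print(o['position'],o['grip_width']*.0854,o['grasp_force'])
    p,T=shot('wrist')
    for l in labels:
        for d in manip.tip_of(p,l)[:3]: print(l,round(d['conf'],2),px(p,d['position']),W(T,d['position']))
        for d in manip.silhouettes(p,l)[:2]:
            ys,xs=np.nonzero(d['pixels']); print('  sil',round(d['conf'],2),xs.min(),xs.max(),ys.min(),ys.max(), ray(p,T,(xs.min()+xs.max())/2,(ys.min()+ys.max())/2,z) if z else '')
    return p,T
E
python3 - <<'E'
from h import *
look(['slim_spool','wide_spool'],.142)
E
```

```text
[ 0.626  -0.255   0.3741] 0.05980414223248707 0.0
slim_spool 0.71 [276, 199] [ 0.6239 -0.2578  0.0927]
  sil 0.7 244 305 174 251 [ 0.6168 -0.2579  0.142 ]
wide_spool 0.95 [278, 184] [ 0.6298 -0.2573  0.0286]
wide_spool 0.71 [154, 146] [ 0.5941 -0.3697 -0.0026]
wide_spool 0.57 [239, 69] [ 0.5329 -0.2841  0.0024]
  sil 0.89 246 313 153 219 [ 0.6014 -0.254   0.142 ]
  sil 0.68 100 182 122 190 [ 0.5795 -0.328   0.142 ]
```

Emit:
move_arm(
  plan=[0,0,0,0.002,-0.003,0.03,0.06,0,0,0,0.002,-0.003,0.06,0.06,0,0,0,0.002,-0.003,0.08,0.06,0,0,0,0.002,-0.003,0.09,0.06,0,0,0,0.002,-0.003,0.095,0.06,0,0,0,0.002,-0.003,0.095,0.055,0,0,0,0.002,-0.003,0.095,0.048,0,0,0,0.002,-0.003,0.095,0.042,0,0,0,0.002,-0.003,0.095,0.036,0,0,0,0.002,-0.003,0.095,0.03,0,0,0,0.002,-0.003,0.095,0.02,0,0,0,0.002,-0.003,0.095,0.02],
  squeeze=30,
)

```text
clock: 12.72
position: [0.6233, -0.26, 0.28]
ee_rot: [0.035, 0.999, 0.0, 0.0]
ft_force: [0.2, 0.6, 5.2]
grip_width: 0.414
grasp_force: 29.8
```

```bash
python3 - <<'E'
from h import *
o=manip.get_obs();print(o['position'],o['grip_width']*.0854,o['grasp_force'],o['joint_pos'])
go(.455,.296,.359)
E
```

```text
[ 0.62329575 -0.25999821  0.28002081] 0.03536750732455034 29.811876118183136 [-0.04386258  0.57161502  0.52503978  1.48242824 -0.29965264  1.16742198
  2.03111434]
turn [0.0001 0.0006 0.0003] shift [ 0.2066  0.5429 -0.079 ]
```

Emit:
move_arm(
  plan=[0,0,0,0,0,-0.02,0.02,0,0,0,0,0,-0.06,0.02,0,0,0,0.02,0.055,-0.08,0.02,0,0,0,0.042,0.11,-0.08,0.02,0,0,0,0.063,0.165,-0.08,0.02,0,0,0,0.084,0.22,-0.08,0.02,0,0,0,0.105,0.275,-0.08,0.02,0,0,0,0.126,0.33,-0.08,0.02,0,0,0,0.147,0.385,-0.08,0.02,0,0,0,0.168,0.44,-0.08,0.02,0,0,0,0.189,0.495,-0.08,0.02,0,0,0,0.206,0.543,-0.08,0.02],
)

```text
clock: 14.22
position: [0.4547, 0.2977, 0.361]
ee_rot: [0.035, 0.999, 0.0, 0.0]
ft_force: [0.4, -0.2, 0.7]
grip_width: 0.413
grasp_force: 30.0
```

Emit:
move_arm(
  plan=[0,0,0,0,0,0.01,0.02,0,0,0,0,0,0.01,0.02],
)

```text
clock: 14.48
position: [0.4557, 0.2951, 0.3496]
ee_rot: [0.035, 0.999, -0.001, -0.0]
ft_force: [-0.2, -0.0, -0.7]
grip_width: 0.415
grasp_force: 30.1
```

```bash
python3 - <<'E'
from h import *
p,T=look(['medium_cup','slim_spool'],.008)
cv2.imwrite('pics/w4.png',p['color'][:,:,::-1])
o=manip.get_obs()['position']
for z in (o[2]-.188,o[2]-.138): print(z,[px(p,(np.linalg.inv(T)@[o[0]+a,o[1]+b,z,1])[:3]) for a,b in ((-.018,0),(.018,0),(0,-.018),(0,.018))])
go(.455,.297,.359)
E
```

```text
[0.4557 0.2951 0.3496] 0.03546908166478618 30.08798897266388
medium_cup 0.96 [282, 174] [ 0.4523  0.2962 -0.0014]
  sil 0.56 249 315 144 209 [0.4527 0.296  0.008 ]
slim_spool 0.71 [280, 261] [0.4543 0.2943 0.1634]
  sil 0.8 227 332 228 373 [0.5737 0.2854 0.008 ]
0.16228439409429601 [[279, 227], [285, 297], [243, 265], [321, 261]]
0.212284394094296 [[279, 284], [286, 374], [230, 334], [336, 328]]
turn [ 0.0005  0.0006 -0.0017] shift [ 0.0012  0.0019 -0.0087]
```

View pics/w4.png

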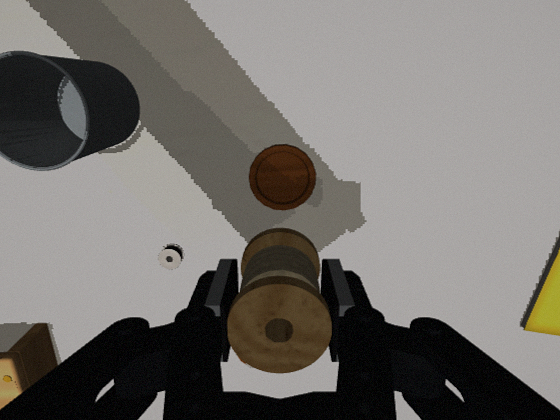

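The held spool projects exactly where predicted, and the medium cup at (282,176) is about 3 mm off the tool in x. I correct that and lower.

Emit:
move_arm(
  plan=[0,0,0,0.003,0.001,0.05,0.02,0,0,0,0.003,0.001,0.1,0.02,0,0,0,0.003,0.001,0.13,0.02,0,0,0,0.003,0.001,0.145,0.02,0,0,0,0.003,0.001,0.152,0.02,0,0,0,0.003,0.001,0.156,0.02,0,0,0,0.003,0.001,0.158,0.02,0,0,0,0.003,0.001,0.158,0.02,0,0,0,0.003,0.001,0.158,0.038,0,0,0,0.003,0.001,0.158,0.044,0,0,0,0.003,0.001,0.158,0.05,0,0,0,0.003,0.001,0.158,0.055],
)

```text
clock: 16.23
position: [0.4526, 0.2972, 0.1918]
ee_rot: [0.035, 0.999, 0.0, 0.0]
ft_force: [-0.6, -0.1, 0.8]
grip_width: 0.644
grasp_force: 0.0
```

Emit:
move_arm(
  plan=[0,0,0,0,0,0,0.06,0,0,0,0,0,-0.01,0.065,0,0,0,0,0,-0.03,0.065,0,0,0,0,0,-0.08,0.07,0,0,0,0,0,-0.14,0.07,0,0,0,0,0,-0.18,0.07,0,0,0,0,0,-0.18,0.07],
)

```text
clock: 17.1
position: [0.4532, 0.2974, 0.3759]
ee_rot: [0.035, 0.999, 0.002, 0.002]
ft_force: [0.3, -0.3, -0.9]
grip_width: 0.822
grasp_force: 0.0
```

```bash
python3 - <<'E'
from h import *
p,T=look(['medium_cup','slim_spool'],.008)
go(.627,-.257,.375)
E
```

```text
[0.4532 0.2974 0.3759] 0.07023856635421533 0.0
  sil 0.6 247 308 140 192 [0.4484 0.2968 0.008 ]
slim_spool 0.92 [281, 170] [0.4531 0.3    0.0057]
  sil 0.87 256 300 151 204 [0.4593 0.2965 0.008 ]
turn [-0.0016 -0.0015  0.0002] shift [-0.2129 -0.5405 -0.004 ]
```

The slim spool stands in its cup. Next is the wide spool.

Emit:
move_arm(
  plan=[0,0,0,-0.213,-0.54,0,0.07,0,0,0,-0.213,-0.54,0,0.07,0,0,0,-0.213,-0.54,0,0.07,0,0,0,-0.213,-0.54,0,0.07,0,0,0,-0.213,-0.54,0,0.07,0,0,0,-0.213,-0.54,0,0.07,0,0,0,-0.213,-0.54,0,0.07,0,0,0,-0.213,-0.54,0,0.07,0,0,0,-0.213,-0.54,0,0.07,0,0,0,-0.213,-0.54,0,0.07,0,0,0,-0.213,-0.54,0,0.07,0,0,0,-0.213,-0.54,0,0.07],
)

```text
clock: 18.85
position: [0.6277, -0.2545, 0.3711]
ee_rot: [0.034, 0.999, 0.001, -0.0]
ft_force: [0.7, 0.3, 0.3]
grip_width: 0.816
grasp_force: 0.0
```

```bash
python3 - <<'E'
from h import *
p,T=look(['wide_spool','button_pot'],.092)
for z,r,x,y in ((.092,.024,.627,-.257),(.03,.033,.629,-.257)): print(z,[px(p,(np.linalg.inv(T)@[x+a,y+b,z,1])[:3]) for a,b in ((-r,0),(r,0),(0,-r),(0,r))])
cv2.imwrite('pics/w5.png',p['color'][:,:,::-1])
go(.627,-.257,.218)
E
```

```text
[ 0.6277 -0.2545  0.3711] 0.06967555832153227 0.0
wide_spool 0.86 [238, 69] [ 0.5344 -0.2845  0.0007]
wide_spool 0.81 [152, 144] [ 0.5927 -0.3678  0.0019]
wide_spool 0.64 [276, 179] [ 0.6269 -0.2576  0.0283]
  sil 0.96 97 180 120 189 [ 0.5876 -0.347   0.092 ]
  sil 0.82 245 312 152 232 [ 0.6201 -0.2553  0.092 ]
button_pot 0.96 [159, 235] [ 0.6827 -0.3776  0.0003]
  sil 0.85 238 312 139 197 [ 0.603  -0.2565  0.092 ]
  sil 0.56 110 188 203 278 [ 0.65   -0.3509  0.092 ]
0.092 [[274, 168], [279, 234], [242, 204], [311, 199]]
0.03 [[274, 144], [280, 218], [239, 185], [316, 180]]
turn [0.0006 0.0004 0.0017] shift [ 0.0005 -0.0019  0.1539]
```

View pics/w5.png

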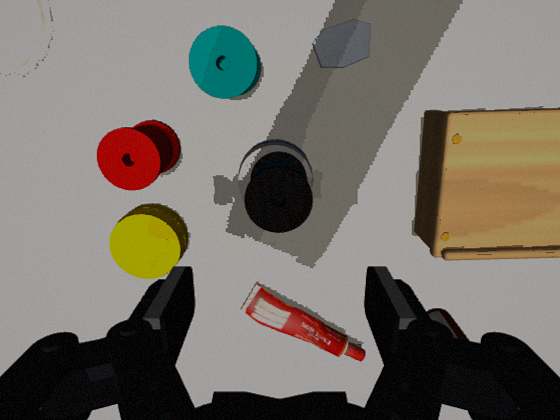

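The wide spool's top is at (279,200), as predicted to within 2 mm. I descend and grip.

Emit:
move_arm(
  plan=[0,0,0,0.002,-0.001,0.05,0.072,0,0,0,0.002,-0.001,0.1,0.072,0,0,0,0.002,-0.001,0.13,0.072,0,0,0,0.002,-0.001,0.145,0.072,0,0,0,0.002,-0.001,0.153,0.072,0,0,0,0.002,-0.001,0.153,0.066,0,0,0,0.002,-0.001,0.153,0.06,0,0,0,0.002,-0.001,0.153,0.055,0,0,0,0.002,-0.001,0.153,0.05,0,0,0,0.002,-0.001,0.153,0.045,0,0,0,0.002,-0.001,0.153,0.035,0,0,0,0.002,-0.001,0.153,0.03],
  squeeze=35,
)

```text
clock: 20.6
position: [0.6256, -0.2572, 0.2193]
ee_rot: [0.035, 0.999, 0.0, 0.0]
ft_force: [-0.2, 1.9, 5.6]
grip_width: 0.549
grasp_force: 36.0
```

```bash
python3 - <<'E'
from h import *
o=manip.get_obs();print(o['position'],o['grip_width']*.0854,o['grasp_force'])
go(.437,-.325,.318)
E
```

```text
[ 0.62557267 -0.25722783  0.21925258] 0.04687486055232912 36.03929400444031
turn [0.0001 0.0009 0.0003] shift [ 0.1833 -0.0807 -0.0989]
```

Emit:
move_arm(
  plan=[0,0,0,0,0,-0.02,0.03,0,0,0,0,0,-0.06,0.03,0,0,0,0,0,-0.1,0.03,0,0,0,0.05,-0.02,-0.1,0.03,0,0,0,0.1,-0.045,-0.1,0.03,0,0,0,0.15,-0.07,-0.1,0.03,0,0,0,0.183,-0.081,-0.1,0.03,0,0,0,0.183,-0.081,-0.1,0.03,0,0,0,0.183,-0.081,-0.1,0.03],
)

```text
clock: 21.72
position: [0.4377, -0.325, 0.3194]
ee_rot: [0.035, 0.999, 0.0, 0.001]
ft_force: [0.1, 0.7, -1.0]
grip_width: 0.553
grasp_force: 36.2
```

```bash
python3 - <<'E'
from h import *
p,T=look(['large_cup','wide_spool'],.008)
o=manip.get_obs()['position']
for z in (o[2]-.189,o[2]-.127): print(z,[px(p,(np.linalg.inv(T)@[o[0]+a,o[1]+b,z,1])[:3]) for a,b in ((-.024,0),(.024,0),(0,-.024),(0,.024))])
p,T=shot('side'); 
for d in manip.tip_of(p,'large_cup')[:2]: print(W(T,d['position']))
E
```

```text
[ 0.4377 -0.325   0.3194] 0.04723128598935444 36.17540180683136
large_cup 0.74 [274, 182] [ 0.4332 -0.33    0.0009]
  sil 0.75 233 322 142 219 [ 0.4307 -0.327   0.008 ]
wide_spool 0.81 [271, 265] [ 0.4407 -0.3301  0.1292]
wide_spool 0.53 [332, 291] [ 0.535  -0.2864  0.0007]
  sil 0.68 203 355 215 397 [ 0.5426 -0.3337  0.008 ]
  sil 0.5 332 336 265 281 [ 0.5138 -0.2853  0.008 ]
0.12956755944590032 [[278, 211], [285, 304], [231, 263], [333, 256]]
0.19156755944590032 [[278, 281], [288, 409], [207, 353], [360, 345]]
[ 0.4389 -0.3249  0.0026]
```

```bash
python3 - <<'E'
from h import *
p,T=shot('wrist','w6.png')
E
```

```text
(no output)
```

View pics/w6.png

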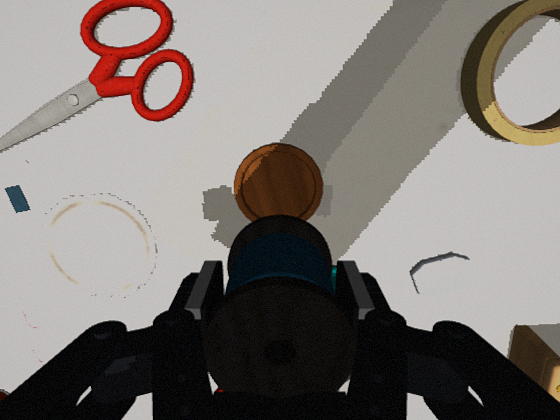

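The hole at (280,350) shows the spool upright in the grip, about 2 mm ahead of the tool. The cup at (278,185) needs a correction of about -3 mm in x.

Emit:
move_arm(
  plan=[0,0,0,0.003,0,0.04,0.03,0,0,0,0.003,0,0.08,0.03,0,0,0,0.003,0,0.105,0.03,0,0,0,0.003,0,0.116,0.03,0,0,0,0.003,0,0.122,0.03,0,0,0,0.003,0,0.125,0.03,0,0,0,0.003,0,0.126,0.03,0,0,0,0.003,0,0.126,0.03,0,0,0,0.003,0,0.126,0.03],
)

```text
clock: 23.25
position: [0.4343, -0.3251, 0.193]
ee_rot: [0.035, 0.999, -0.0, 0.0]
ft_force: [0.0, 0.1, -0.2]
grip_width: 0.552
grasp_force: 36.2
```

```bash
python3 - <<'E'
from h import *
o=manip.get_obs();print(o['position'],o['ft_force'])
p,T=shot('side')
cv2.imwrite('pics/s2.png',cv2.resize(p['color'][280:370,190:330,::-1],None,fx=5,fy=5))
E
```

```text
[ 0.43426472 -0.32506231  0.19300448] [ 0.00400181  0.14338225 -0.19065991]
```

View pics/s2.png

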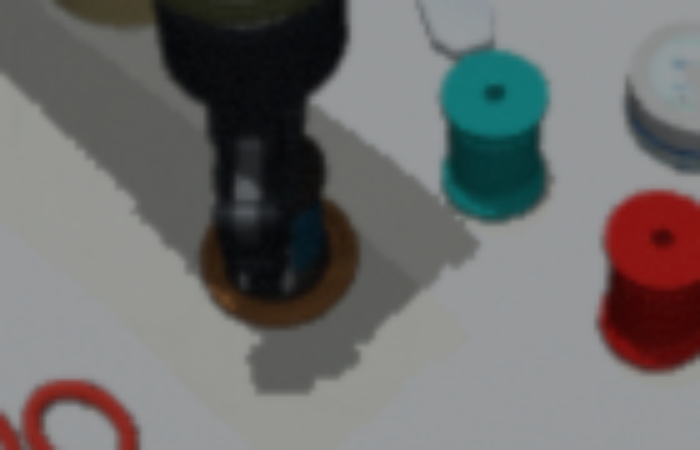

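The spool sits inside the cup ring, so I set it down and release.

Emit:
move_arm(
  plan=[0,0,0,0,0,0.001,0.03,0,0,0,0,0,0.001,0.048,0,0,0,0,0,0.001,0.053,0,0,0,0,0,0.001,0.06,0,0,0,0,0,0.001,0.07,0,0,0,0,0,0.001,0.07,0,0,0,0,0,-0.01,0.075,0,0,0,0,0,-0.04,0.075,0,0,0,0,0,-0.1,0.082,0,0,0,0,0,-0.16,0.082,0,0,0,0,0,-0.17,0.082,0,0,0,0,0,-0.17,0.082],
)

```text
clock: 24.8
position: [0.4341, -0.325, 0.3632]
ee_rot: [0.035, 0.999, -0.0, 0.001]
ft_force: [-0.3, -0.7, -0.2]
grip_width: 0.957
grasp_force: 0.0
```

```bash
python3 - <<'E'
from h import *
p,T=look(['large_cup','wide_spool'],.008)
go(.60,-.257,.363)
E
```

```text
[ 0.4341 -0.325   0.3632] 0.08172384365210124 0.0
  sil 0.86 240 317 138 197 [ 0.4267 -0.3263  0.008 ]
wide_spool 0.93 [328, 270] [ 0.5351 -0.2846 -0.0004]
wide_spool 0.91 [279, 179] [ 0.4386 -0.3265  0.0041]
wide_spool 0.73 [251, 323] [ 0.5925 -0.3671 -0.0008]
  sil 0.61 221 273 307 389 [ 0.6159 -0.3726  0.008 ]
turn [ 0.0006 -0.0024  0.0001] shift [-0.1609  0.0792 -0.002 ]
```

The wide spool stands on the cup floor, so I go on to the pot.

Emit:
move_arm(
  plan=[0,0,0,-0.185,0.081,0,0.085,0,0,0,-0.185,0.081,0,0.085,0,0,0,-0.185,0.081,0,0.085,0,0,0,-0.185,0.081,0,0.085,0,0,0,-0.185,0.081,0,0.085,0,0,0,-0.185,0.081,0,0.085],
)

```text
clock: 25.8
position: [0.6229, -0.2587, 0.3626]
ee_rot: [0.036, 0.999, -0.0, -0.0]
ft_force: [-0.8, -0.6, -0.6]
grip_width: 0.995
grasp_force: 0.0
```

```bash
python3 - <<'E'
from h import *
p,T=look(['button_pot'],.03)
print([px(p,(np.linalg.inv(T)@[.625+a,-.257+b,.03,1])[:3]) for a,b in ((-.033,0),(.033,0),(0,-.033),(0,.033))])
cv2.imwrite('pics/w7.png',p['color'][:,:,::-1])
p,T=shot('scene')
for l in 'button_pot','riser':
  for d in manip.tip_of(p,l)[:3]: print(l,d['conf'],W(T,d['position']))
E
```

```text
[ 0.6229 -0.2587  0.3626] 0.08498374540844919 0.0
button_pot 0.93 [158, 244] [ 0.6824 -0.3818  0.0014]
button_pot 0.62 [286, 184] [ 0.6312 -0.2545  0.0029]
  sil 0.83 244 319 145 225 [ 0.6247 -0.2583  0.03  ]
[[280, 146], [286, 222], [244, 188], [323, 182]]
button_pot 0.97 [ 0.6269 -0.2616 -0.0002]
button_pot 0.88 [ 0.6797 -0.3801 -0.0015]
button_pot 0.48 [0.627  0.2611 0.0052]
riser 0.92 [ 0.6425 -0.0382 -0.0025]
```

View pics/w7.png

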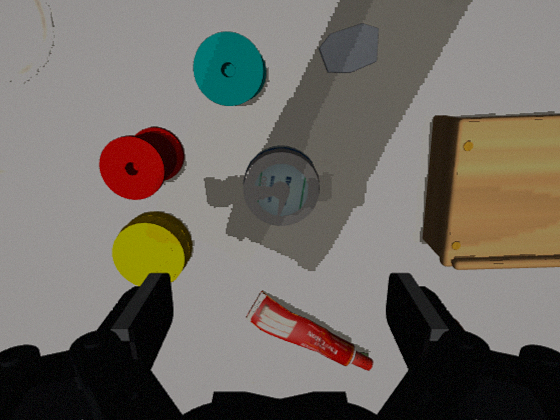

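The grey-lidded pot is at (282,185), centre (.627,-.259); the yellow pot at (150,250) is a look-alike. I descend over the grey one.

Emit:
move_arm(
  plan=[0,0,0,-0.004,0,0.05,0.0854,0,0,0,-0.004,0,0.1,0.0854,0,0,0,-0.004,0,0.14,0.0854,0,0,0,-0.004,0,0.165,0.0854,0,0,0,-0.004,0,0.177,0.0854,0,0,0,-0.004,0,0.182,0.0854,0,0,0,-0.004,0,0.182,0.08,0,0,0,-0.004,0,0.182,0.074,0,0,0,-0.004,0,0.182,0.068,0,0,0,-0.004,0,0.182,0.062,0,0,0,-0.004,0,0.182,0.055,0,0,0,-0.004,0,0.182,0.05],
  squeeze=30,
)

```text
clock: 27.6
position: [0.6286, -0.2575, 0.1816]
ee_rot: [0.035, 0.999, -0.0, 0.001]
ft_force: [-1.2, 1.2, 5.3]
grip_width: 0.754
grasp_force: 32.7
```

```bash
python3 - <<'E'
from h import *
o=manip.get_obs();print(o['position'],o['grip_width']*.0854,o['grasp_force'],o['ft_force'])
c=np.array([.6415,-.037]); ex=np.array([np.cos(-.07),np.sin(-.07)]); t=c-.14*ex; print(t)
go(t[0],t[1],.26)
E
```

```text
[ 0.62860544 -0.25749181  0.18163851] 0.06435982748957074 32.729984521865845 [-1.23079767  1.24278291  5.30515203]
[ 0.50184286 -0.027208  ]
turn [0.     0.0011 0.0003] shift [ 0.1424  0.2209 -0.0785]
```

Emit:
move_arm(
  plan=[0,0,0,0,0,-0.02,0.05,0,0,0,0,0,-0.06,0.05,0,0,0,0,0,-0.1,0.05,0,0,0,0.035,0.045,-0.1,0.05,0,0,0,0.07,0.09,-0.1,0.05,0,0,0,0.105,0.135,-0.1,0.05,0,0,0,0.13,0.18,-0.1,0.05,0,0,0,0.142,0.221,-0.1,0.05,0,0,0,0.142,0.221,-0.1,0.05,0,0,0,0.142,0.221,-0.08,0.05],
)

```text
clock: 28.85
position: [0.5029, -0.0274, 0.2626]
ee_rot: [0.035, 0.999, 0.001, 0.002]
ft_force: [0.1, 0.5, -0.9]
grip_width: 0.757
grasp_force: 33.7
```

```bash
python3 - <<'E'
from h import *
o=manip.get_obs();print(o['position'],o['grip_width']*.0854,o['grasp_force'])
p,T=shot('wrist','w8.png')
E
```

```text
[ 0.5029454  -0.02737232  0.26263638] 0.06467459199615086 33.65821827203035
```

View pics/w8.png

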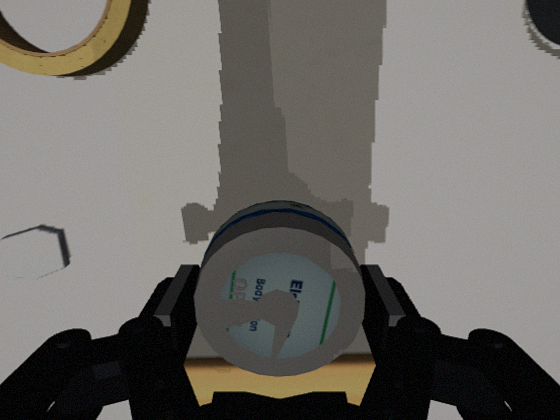

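The pot is held level, with the shelf front ahead at row 360. I lower it and release.

Emit:
move_arm(
  plan=[0,0,0,0,0,0.04,0.05,0,0,0,0,0,0.06,0.05,0,0,0,0,0,0.072,0.05,0,0,0,0,0,0.078,0.05,0,0,0,0,0,0.081,0.05,0,0,0,0,0,0.081,0.05,0,0,0,0,0,0.081,0.068,0,0,0,0,0,0.081,0.074,0,0,0,0,0,0.081,0.08,0,0,0,0,0,0.081,0.085,0,0,0,0,0,0.07,0.085,0,0,0,0,0,0.04,0.085],
)

```text
clock: 30.4
position: [0.5016, -0.0271, 0.2207]
ee_rot: [0.035, 0.999, -0.0, -0.001]
ft_force: [0.2, 0.2, 0.5]
grip_width: 0.998
grasp_force: 0.0
```

Emit:
move_arm(
  plan=[0,0,0,0,0,-0.04,0.08,0,0,0,0.05,0,-0.06,0.06,0,0,0,0.08,0,-0.06,0.04,0,0,0,0.08,0,-0.06,0.04,0,0,0,0.08,0,-0.06,0.04],
)

```text
clock: 31.02
position: [0.4228, -0.0215, 0.2813]
ee_rot: [0.035, 0.999, 0.0, 0.001]
ft_force: [0.5, 0.0, -0.2]
grip_width: 0.466
grasp_force: 0.0
```

```bash
python3 - <<'E'
from h import *
p,T=look(['button_pot','riser'],.03)
cv2.imwrite('pics/w9.png',p['color'][:,:,::-1])
p,T=shot('side')
for l in 'button_pot','riser':
  for d in manip.tip_of(p,l)[:4]: print(l,d['conf'],W(T,d['position']))
E
```

```text
[ 0.4228 -0.0215  0.2813] 0.0397720602116291 0.0
button_pot 0.81 [285, 303] [ 0.5049 -0.0239  0.0008]
button_pot 0.45 [533, 134] [ 0.3882  0.1495 -0.0006]
  sil 0.85 232 325 263 361 [ 0.493  -0.0279  0.03  ]
button_pot 0.95 [ 0.6794 -0.3819 -0.0014]
button_pot 0.86 [ 0.5019 -0.03    0.0037]
riser 0.84 [ 0.64   -0.0329  0.0037]
```

View pics/w9.png

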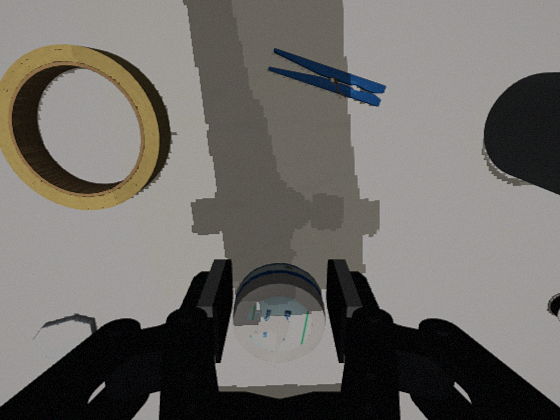

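The pot stands at (.502,-.027), centred on the shelf opening. I narrow the fingers, lower behind it and push, stopping short for a check.

Emit:
move_arm(
  plan=[0,0,0,0,0,0.04,0.015,0,0,0,0,0,0.08,0.015,0,0,0,0,0,0.096,0.015,0,0,0,0,0,0.096,0.015,0,0,0,-0.02,0,0.096,0.015,0,0,0,-0.035,0,0.096,0.015,0,0,0,-0.047,0,0.096,0.015,0,0,0,-0.059,0,0.096,0.015,0,0,0,-0.071,0,0.096,0.015,0,0,0,-0.083,0,0.096,0.015,0,0,0,-0.094,0,0.096,0.015,0,0,0,-0.1,0,0.096,0.015],
)

```text
clock: 32.92
position: [0.5227, -0.0285, 0.1847]
ee_rot: [0.035, 0.999, -0.0, 0.0]
ft_force: [-1.3, 0.1, 1.4]
grip_width: 0.176
grasp_force: 0.4
```

```bash
python3 - <<'E'
from h import *
o=manip.get_obs();print(o['position'],o['ft_force'])
c=np.array([.6415,-.037]);ex=np.array([.9975,-.07]);ey=np.array([.07,.9975])
for n in('scene','side'):
  p,T=shot(n)
  for l in 'button_pot','riser':
    for d in manip.tip_of(p,l)[:3]:
      w=W(T,d['position']); print(n,l,d['conf'],w,(w[:2]-c)@ex,(w[:2]-c)@ey)
cv2.imwrite('pics/s3.png',cv2.resize(p['color'][190:300,230:380,::-1],None,fx=5,fy=5))
E
```

```text
[ 0.52274104 -0.02851913  0.18465452] [-1.2779006   0.14765425  1.369176  ]
scene button_pot 0.73 [ 0.6794213  -0.38075108 -0.00094144] 0.061889072925831526 -0.34023720900657095
scene button_pot 0.46 [ 5.66462788e-01 -3.46899569e-02  1.74376709e-04] -0.07501132186818059 -0.0029483368273266774
scene riser 0.59 [ 6.42499621e-01 -3.43988962e-02 -2.44387662e-04] 0.000815044456567588 0.0026645744896282787
scene riser 0.3 [ 0.43202713 -0.32885085  0.00537919] -0.1885196293347629 -0.3057843278433624
side button_pot 0.77 [ 0.56208887 -0.03035387  0.00167057] -0.07967783302914914 0.0010707345494715963
side button_pot 0.76 [ 0.67889995 -0.37946693 -0.00225548] 0.061279137118652724 -0.33899276428114605
side riser 0.82 [ 0.6404227  -0.03564138  0.00431677] -0.001169705944478625 0.0012798116696445803
side riser 0.19 [ 0.36536311 -0.13458225  0.00082213] -0.2686157929228818 -0.11666787757814097
```

View pics/s3.png

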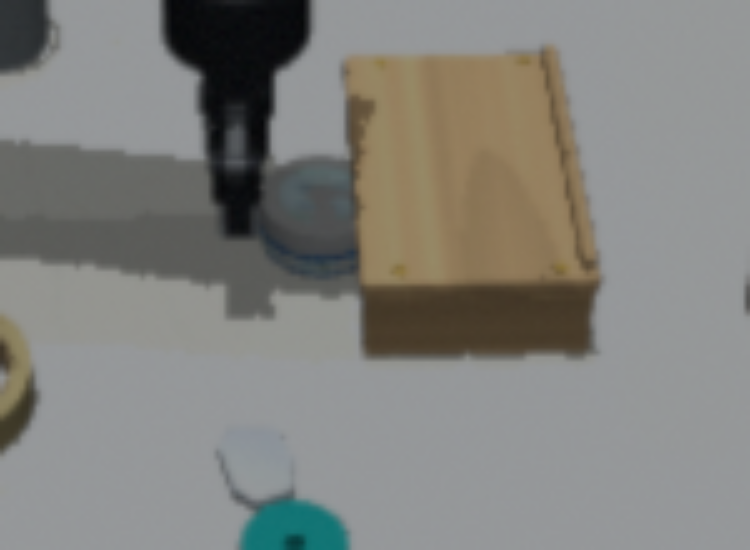

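The pot is at about -77 mm in the shelf frame, half under the board and pushed squarely. It needs roughly 39 mm more.

Emit:
move_arm(
  plan=[0,0,0,-0.008,0,0,0.015,0,0,0,-0.015,0,0,0.015,0,0,0,-0.021,0,0,0.015,0,0,0,-0.027,0,0,0.015,0,0,0,-0.032,0,0,0.015,0,0,0,-0.036,0,0,0.015,0,0,0,-0.038,0,0,0.015,0,0,0,-0.039,0,0,0.015,0,0,0,-0.039,0,0,0.015],
)

```text
clock: 34.35
position: [0.561, -0.0312, 0.1847]
ee_rot: [0.035, 0.999, 0.0, 0.0]
ft_force: [-0.0, -0.6, -0.6]
grip_width: 0.175
grasp_force: 0.0
```

```bash
python3 - <<'E'
from h import *
o=manip.get_obs();print(o['position'],o['ft_force'])
c=np.array([.6415,-.037]);ex=np.array([.9975,-.07]);ey=np.array([.07,.9975])
print((o['position'][:2]-c)@ex)
for n in('scene','side'):
  p,T=shot(n)
  for d in manip.tip_of(p,'button_pot')[:3]:
      w=W(T,d['position']); print(n,d['conf'],w,(w[:2]-c)@ex,(w[:2]-c)@ey)
cv2.imwrite('pics/s4.png',cv2.resize(p['color'][190:300,250:370,::-1],None,fx=5,fy=5))
E
```

```text
[ 0.56098134 -0.03115516  0.18471752] [-0.03312002 -0.60135713 -0.59346761]
-0.08072649857484925
scene 0.57 [ 0.60426358 -0.03684382 -0.00126806] -0.03715425651271168 -0.0024507607412586644
scene 0.25 [ 0.43459892 -0.32790304  0.00470277] -0.1860206142169179 -0.3046588611142445
side 0.69 [ 0.68301553 -0.37928685 -0.00301018] 0.06537182357750515 -0.33852504331424677
side 0.6 [ 0.59933408 -0.03738254  0.00171029] -0.04203372222507131 -0.003333202507796493
```

View pics/s4.png

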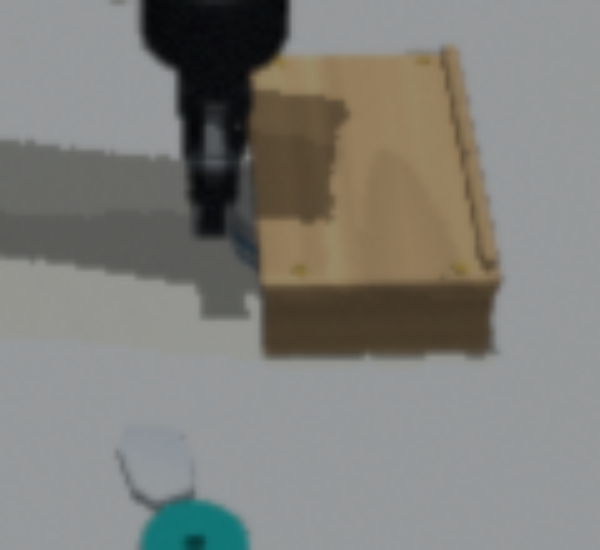

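The pot is at about -40 mm, close to the limit, so I push a few millimetres more while watching the force.

Emit:
move_arm(
  plan=[0,0,0,-0.001,0,0,0.015,0,0,0,-0.002,0,0,0.015,0,0,0,-0.003,0,0,0.015,0,0,0,-0.003,0,0,0.015],
)

```text
clock: 35.05
position: [0.5641, -0.0313, 0.1847]
ee_rot: [0.035, 0.999, 0.0, 0.0]
ft_force: [0.2, -0.3, 0.4]
grip_width: 0.176
grasp_force: 0.0
```

Emit:
move_arm(
  plan=[0,0,0,-0.001,0,0,0.015,0,0,0,-0.002,0,0,0.015,0,0,0,-0.003,0,0,0.015,0,0,0,-0.004,0,0,0.015,0,0,0,-0.004,0,0,0.015],
)

```text
clock: 35.67
position: [0.5678, -0.0316, 0.1846]
ee_rot: [0.035, 0.999, 0.0, -0.0]
ft_force: [-2.6, 0.4, 0.9]
grip_width: 0.174
grasp_force: 0.1
```

Emit:
move_arm(
  plan=[0,0,0,0.01,0,0,0.015,0,0,0,0.05,0,0,0.015,0,0,0,0.1,0,0,0.015,0,0,0,0.11,0,-0.05,0.015,0,0,0,0.13,0,-0.1,0.015,0,0,0,0.14,0,-0.15,0.015,0,0,0,0.14,0,-0.15,0.015],
)

```text
clock: 36.55
position: [0.4284, -0.0221, 0.338]
ee_rot: [0.035, 0.999, 0.002, 0.003]
ft_force: [0.3, 0.4, -0.1]
grip_width: 0.177
grasp_force: 0.0
```

```bash
python3 - <<'E'
from h import *
c=np.array([.6415,-.037]);ex=np.array([.9975,-.07]);ey=np.array([.07,.9975])
for n in('scene','side','wrist'):
  p,T=shot(n)
  for l in ('button_pot','thimble','slim_spool','wide_spool','riser'):
   for d in manip.tip_of(p,l)[:2]:
      w=W(T,d['position']); print(n,l,round(d['conf'],2),w.round(4),((w[:2]-c)@ex).round(4),((w[:2]-c)@ey).round(4))
  if n=='scene': a=cv2.resize(p['color'][180:280,160:360,::-1],None,fx=3.8,fy=3)
  if n=='side': b=cv2.resize(p['color'][190:290,180:380,::-1],None,fx=3.8,fy=3)
cv2.imwrite('pics/e.png',np.vstack([a,b]))
print(ray(p,T,280,400,.056))
E
```

```text
scene button_pot 0.96 [ 0.6796 -0.3831 -0.0018] 0.0623 -0.3426
scene button_pot 0.72 [ 6.106e-01 -3.650e-02 -5.000e-04] -0.0309 -0.0017
scene thimble 0.39 [ 0.3625 -0.1422  0.0038] -0.2709 -0.1245
scene slim_spool 0.66 [0.452  0.2987 0.0037] -0.2126 0.3216
scene wide_spool 0.87 [ 5.314e-01 -2.885e-01  2.000e-04] -0.0922 -0.2586
scene wide_spool 0.62 [ 0.4329 -0.3306  0.0052] -0.1875 -0.3075
scene riser 0.87 [ 0.6414 -0.0358 -0.0018] -0.0001 0.0012
scene riser 0.28 [ 0.4318 -0.33    0.0056] -0.1886 -0.3069
side button_pot 0.59 [ 0.6809 -0.3784 -0.0026] 0.0632 -0.3378
side button_pot 0.51 [ 0.6089 -0.0344  0.0017] -0.0327 0.0003
side thimble 0.61 [0.6275 0.2573 0.0011] -0.0346 0.2926
side thimble 0.57 [ 0.6379 -0.0315  0.0044] -0.004 0.0052
side slim_spool 0.57 [0.4553 0.3024 0.0012] -0.2095 0.3255
side wide_spool 0.94 [ 0.5951 -0.365   0.0035] -0.0233 -0.3304
side wide_spool 0.9 [ 0.4364 -0.3215  0.004 ] -0.1847 -0.2982
side riser 0.96 [ 0.6389 -0.0325  0.0047] -0.0029 0.0043
wrist button_pot 0.75 [ 0.6114 -0.0318  0.0009] -0.0304 0.0031
wrist wide_spool 0.87 [ 0.5337 -0.2831  0.0007] -0.0903 -0.2531
wrist riser 0.94 [ 6.41e-01 -3.62e-02 -2.00e-04] -0.0006 0.0007
[ 0.60159764 -0.03463242  0.056     ]
```

View pics/e.png

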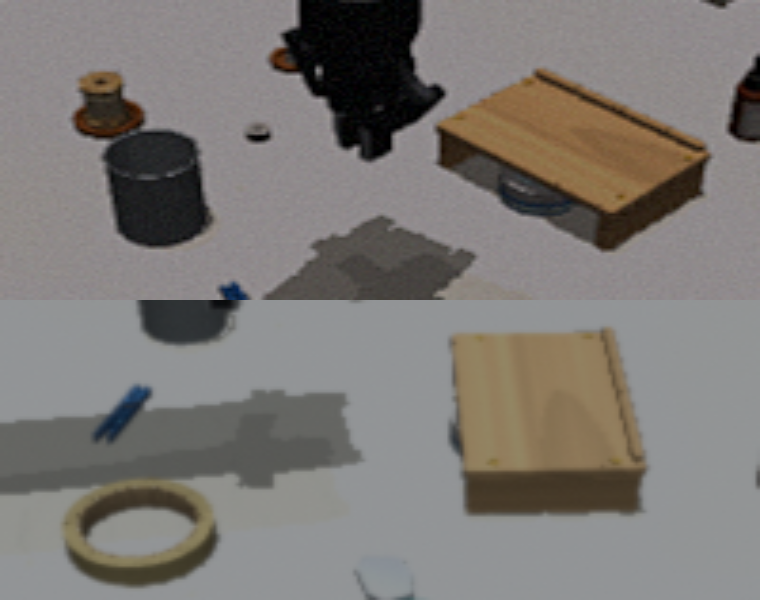

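The pot sits at about -31 mm, with only a sliver showing in front of the board. The spools and thimble stand in their cups and the arm is clear, so I hand in.

```bash
python3 -c "
from workcell import manip
print(manip.hand_in())"
```

```text
the job is handed in; nothing more can be done
None
```

The job is handed in, but the hand-in returned no verdict. By my last camera check, the thimble, slim spool and wide spool stood in their cups, the button pot was about 31 mm short of the shelf's centre (about 4 mm still sticking out), and the grey tin and masking tape had not been touched.

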